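# Make the CV-joint shaker ready for a run

### The arm

A 6-joint arm with a two-finger parallel gripper is mounted at the origin on the work surface. World frame = base frame: x ahead of the robot, y to its left, z up, the work surface at z = 0. Lengths are in m, angles in degrees, forces in N, time in s.
With the tool pointing down it reaches from about 0.4 to 0.825 m from the base axis. Payload 7 kg.
Tool frame: the origin (TCP) lies on the centre line of the jaws, within the pads' length; the fingertips stand 19 mm ahead of it and the grasp point (between the pads) is the TCP (r.tips_ahead is the distance from the TCP to the fingertips, in m); z points along the fingers, y is the line along which they close (so a half turn about z gives the same grasp; the last joint's range is limited). The gripper opens to 88 mm and grips with 3 to 60 N. Pads are 19 mm wide; open, the fingers measure 130 mm over their backs; the gripper's body (78 mm by 193 mm) begins 47 mm behind the grasp point.
Start: joints at [82.397, 20.546, 0.682, 0, -70.136, -16.507], TCP at [0.276, 0.616, 0.246] pointing down, gripper open.
Joint ranges: [-176.03, 176.03], [-82.01, 121.73], [-58.28, 71.71], [-173.87, 95.51], [-174.79, -0.11], [-173.66, 173.66]. Speed limits (degrees/s): [136.94, 136.94, 172.46, 180, 180, 180].

### API

Orientations are given as [roll, pitch, yaw] about the fixed x, y, z axes, in that order (R = Rz(yaw) Ry(pitch) Rx(roll)).
In Python, from plant import r, viewer, close_job gives the robot as it stands. The module is installed in compiled form; this text tells all that it offers.
- The arm moves only by the tool arm_command, never from a script. Its arguments are lists of equal length, an entry for each row: "travel": the shift along the world's x, y, z scaled (see below), a list of three; "delta_rot": the turn, a rotation vector about the world's x, y, z scaled (see below), a list of three. In form: {"travel": [[dx, dy, dz], ...], "delta_rot": [[rx, ry, rz], ...]}. A call has 1 to 20 rows; each row is the pose to reach, as a shift and turn from the pose commanded when the call began; what a row does not reach only later rows make up. The controller multiplies each number of a shift by 0.5 m and each number of a turn by 90 degrees. A row lasts 1/8 s, in which the tool goes at most 62.5 mm and 10.7 degrees, less where a joint would pass 70% of its speed; a pose out of reach is approached as far as the arm can. A call with a number of a shift or a turn outside -1 to 1 is refused whole. A call with a gripper value outside its range is refused whole. "grip" is the opening, from 0 (shut) to 1 (fully open), set as the call begins (left out, the last holds). The fingers move at their own pace and stop on an object; "newtons" is the grip in N (left out, the last holds). Time passes only in rows, so rows that repeat a pose let the fingers close. It gives the time, the measured TCP pose, the force, the opening and the grip force at its end, in the units of the state.
- r.get_state(): the state, without advancing time (a new reading comes with each control period).
- viewer.capture(name): name is "scene" or "side" or "wrist"; returns a dict with "img" (400x640x3 uint8, red, green, blue), "camera_matrix" (3x3 intrinsics, pixels), "R" (3x3) and "t" (3): a world point X has camera coordinates R X + t; the wrist camera has in their place "mount" (4x4, takes a point from camera to tool coordinates, whose origin is the TCP and whose axes are the flange's). Camera axes: x right, y down, z forward; pixel columns grow to the right and rows downward; lengths in m; the calibration is good to about 2 mm. A picture is of the moment at which its call begins: read the wrist's pose just before it. There is no depth.
- close_job(): hands the job in; it is judged then, once.
The state is a dict: "time_s": time; "joints": joint angles; "qd": joint speeds; "joint_torque": joint torques, N m; "tcp_pos": TCP position; "eef_rot": TCP orientation; "contact_force": force on the tool from outside, world axes, zero at the start; "moment": the same for the moment, N m; "gripper_width": finger opening in m; "gripper_force": force on a finger pad.
Only numpy, scipy, OpenCV 4.12 (cv2) and the standard library are available. Lean on these libraries where they do the work, as an engineer would, in place of code of your own. Each camera call takes 0.05 s, during which the arm holds its last target. There are 200 camera calls.

### The job

Get the vibrating cleaning deck ready to run: first turn its isolator fully to off (anticlockwise), then, while it is off, lay one hold-down bar across the two rails over every CV joint that stands on the deck, each bar flat in its pair of notches and about centred, and slide every scraper on the bench blade first into a slot of the rack until it is fully home. Only when all that is done, turn the isolator fully back to on. Spare bars may stay on the bench; leave the joints standing in their places and do not disturb the tub, the battery or the wrench.

Things in the scene. Friction and masses are not known exactly. Their poses are not given: they have to be found in the camera images.
- shaker: fixed vibratory deck, 200 x 240 mm. Origin: centre of its underside, z up; deck top at z = 40 mm. Two dark rails run along y at x = -78 and +78 mm, 14 mm thick, tops at z = 124 mm. Facing notches in both at y = -80, 0, +80 mm, 30 mm wide, floor at z = 114 mm: a seated bar lies along x, its origin at z = 114 mm, 4 mm above a joint's stub
- bar0: steel hold-down bar 200 x 24 x 10 mm (0.3 to 0.5 kg) with a dark upstanding grip block in the middle of its top (40 mm along the bar, 16 mm across, from 10 to 38 mm above the underside). Origin: centre of the underside; x along the bar, z up. The three bars are alike and lie on the bench at the start
- bar1: steel hold-down bar 200 x 24 x 10 mm (0.3 to 0.5 kg) with a dark upstanding grip block in the middle of its top (40 mm along the bar, 16 mm across, from 10 to 38 mm above the underside). Origin: centre of the underside; x along the bar, z up. The three bars are alike and lie on the bench at the start
- bar2: steel hold-down bar 200 x 24 x 10 mm (0.3 to 0.5 kg) with a dark upstanding grip block in the middle of its top (40 mm along the bar, 16 mm across, from 10 to 38 mm above the underside). Origin: centre of the underside; x along the bar, z up. The three bars are alike and lie on the bench at the start
- cv0: loose steel CV joint, about 0.8 kg, standing in bay 0 of the shaker (local y = -80 mm): bell 64 mm across, 44 mm high, with a stub of 22 mm diameter on top, 70 mm high in all. Origin: centre of the underside, z up. May be absent: then that bay is empty
- cv1: loose steel CV joint, about 0.8 kg, standing in bay 1 of the shaker (local y = 0 mm): bell 64 mm across, 44 mm high, with a stub of 22 mm diameter on top, 70 mm high in all. Origin: centre of the underside, z up. May be absent: then that bay is empty
- cv2: loose steel CV joint, about 0.8 kg, standing in bay 2 of the shaker (local y = 80 mm): bell 64 mm across, 44 mm high, with a stub of 22 mm diameter on top, 70 mm high in all. Origin: centre of the underside, z up. May be absent: then that bay is empty
- rack: fixed low aluminium scraper rack, 80 x 212 x 22 mm. Origin: centre of its underside, z up. Three slots at bench level (the bench is their floor) open in its front face, x = -40 mm, at y = -70, 0, +70 mm, each 48 mm wide, 14 mm high, 72 mm deep to +x; a black line on the roof runs over each. The handle is too thick to enter and stops at the front face when home (scraper origin at x = -82 mm)
- slot0 (a point): middle of the mouth of rack slot 0, at bench height; x points into the slot
- slot1 (a point): middle of the mouth of rack slot 1, at bench height; x points into the slot
- slot2 (a point): middle of the mouth of rack slot 2, at bench height; x points into the slot
- scraper0: scraper lying flat on the bench, may be absent: wooden handle 85 x 22 x 24 mm, and a flat steel blade 40 mm wide, 4 mm thick, flush with the handle's underside, that stands 62 mm out of the handle. Origin: centre of the handle's underside; x points to the blade (tip at x = 104 mm), z up. 0.12 kg. All scrapers are alike
- scraper1: scraper lying flat on the bench, may be absent: wooden handle 85 x 22 x 24 mm, and a flat steel blade 40 mm wide, 4 mm thick, flush with the handle's underside, that stands 62 mm out of the handle. Origin: centre of the handle's underside; x points to the blade (tip at x = 104 mm), z up. 0.12 kg. All scrapers are alike
- scraper2: scraper lying flat on the bench, may be absent: wooden handle 85 x 22 x 24 mm, and a flat steel blade 40 mm wide, 4 mm thick, flush with the handle's underside, that stands 62 mm out of the handle. Origin: centre of the handle's underside; x points to the blade (tip at x = 104 mm), z up. 0.12 kg. All scrapers are alike
- scraper0_tip (a point): middle of the front edge of scraper0's blade, 104 mm ahead of the handle's centre, 2 mm above the underside
- scraper1_tip (a point): middle of the front edge of scraper1's blade, 104 mm ahead of the handle's centre, 2 mm above the underside
- scraper2_tip (a point): middle of the front edge of scraper2's blade, 104 mm ahead of the handle's centre, 2 mm above the underside
- isolator_base: fixed grey housing of the rotary isolator, 80 x 80 x 44 mm, with a yellow disc on top. Origin: centre of its underside
- isolator_grip (a point): grip point of the isolator's black bar handle, on its upright turning axis, 69 mm above the bench. The handle is 56 mm long, 14 mm wide and stands from 53 to 83 mm above the bench; the point's x axis points along it to its white-marked end and turns with it
- isolator (a joint): angle of the isolator handle, 0 (OFF stop, handle along the housing's x axis) to 1.57 (ON stop); it grows clockwise seen from above. Stiff (about 0.12 N m), stays where it is left
- grease_tub: bystander: grey grease tub, 72 mm diameter, 75 mm high
- battery: bystander: drill battery pack, 75 x 110 x 65 mm
- wrench: bystander: steel wrench lying on the bench
Things that resemble listed ones, but are neither listed nor needed, are in the scene too. What is shaped like the bar2 but blue is not meant.

How it is judged (in metres and radians):
On the way, in this order (a step that is already met when the one before it is completed fails the run):
1. the isolator is turned to off (value of joint isolator below 0.15 rad), for 0.2 s.
2. with the isolator off, a bar lies over every joint and every scraper is home in the rack (value of joint isolator below 0.2 rad and ((horizontal distance between bar0 and cv0 below 0.02 m and angle between the x axis of bar0 and the x axis of shaker, either way round below 0.08 rad and angle between bar0's own z axis and vertical below 0.06 rad and z of bar0 in the frame of shaker between 0.109 and 0.119 m and x of bar0 in the frame of shaker between -0.015 and 0.015 m and linear speed of bar0 below 0.02 m/s) or (horizontal distance between bar1 and cv0 below 0.02 m and angle between the x axis of bar1 and the x axis of shaker, either way round below 0.08 rad and angle between bar1's own z axis and vertical below 0.06 rad and z of bar1 in the frame of shaker between 0.109 and 0.119 m and x of bar1 in the frame of shaker between -0.015 and 0.015 m and linear speed of bar1 below 0.02 m/s) or (horizontal distance between bar2 and cv0 below 0.02 m and angle between the x axis of bar2 and the x axis of shaker, either way round below 0.08 rad and angle between bar2's own z axis and vertical below 0.06 rad and z of bar2 in the frame of shaker between 0.109 and 0.119 m and x of bar2 in the frame of shaker between -0.015 and 0.015 m and linear speed of bar2 below 0.02 m/s)) and ((horizontal distance between bar0 and cv1 below 0.02 m and angle between the x axis of bar0 and the x axis of shaker, either way round below 0.08 rad and angle between bar0's own z axis and vertical below 0.06 rad and z of bar0 in the frame of shaker between 0.109 and 0.119 m and x of bar0 in the frame of shaker between -0.015 and 0.015 m and linear speed of bar0 below 0.02 m/s) or (horizontal distance between bar1 and cv1 below 0.02 m and angle between the x axis of bar1 and the x axis of shaker, either way round below 0.08 rad and angle between bar1's own z axis and vertical below 0.06 rad and z of bar1 in the frame of shaker between 0.109 and 0.119 m and x of bar1 in the frame of shaker between -0.015 and 0.015 m and linear speed of bar1 below 0.02 m/s) or (horizontal distance between bar2 and cv1 below 0.02 m and angle between the x axis of bar2 and the x axis of shaker, either way round below 0.08 rad and angle between bar2's own z axis and vertical below 0.06 rad and z of bar2 in the frame of shaker between 0.109 and 0.119 m and x of bar2 in the frame of shaker between -0.015 and 0.015 m and linear speed of bar2 below 0.02 m/s)) and ((horizontal distance between bar0 and cv2 below 0.02 m and angle between the x axis of bar0 and the x axis of shaker, either way round below 0.08 rad and angle between bar0's own z axis and vertical below 0.06 rad and z of bar0 in the frame of shaker between 0.109 and 0.119 m and x of bar0 in the frame of shaker between -0.015 and 0.015 m and linear speed of bar0 below 0.02 m/s) or (horizontal distance between bar1 and cv2 below 0.02 m and angle between the x axis of bar1 and the x axis of shaker, either way round below 0.08 rad and angle between bar1's own z axis and vertical below 0.06 rad and z of bar1 in the frame of shaker between 0.109 and 0.119 m and x of bar1 in the frame of shaker between -0.015 and 0.015 m and linear speed of bar1 below 0.02 m/s) or (horizontal distance between bar2 and cv2 below 0.02 m and angle between the x axis of bar2 and the x axis of shaker, either way round below 0.08 rad and angle between bar2's own z axis and vertical below 0.06 rad and z of bar2 in the frame of shaker between 0.109 and 0.119 m and x of bar2 in the frame of shaker between -0.015 and 0.015 m and linear speed of bar2 below 0.02 m/s)) and x of each of scraper0_tip, scraper1_tip, scraper2_tip in the frame of rack above 0.014 m and y of scraper0_tip in the frame of rack between -0.1 and 0.1 m and z of each of scraper0_tip, scraper1_tip, scraper2_tip in the frame of rack below 0.014 m and x of each of scraper0, scraper1, scraper2 in the frame of rack below -0.06 m and linear speed of each of scraper0, scraper1, scraper2 below 0.02 m/s and y of scraper1_tip in the frame of rack between -0.1 and 0.1 m and y of scraper2_tip in the frame of rack between -0.1 and 0.1 m), for 0.2 s.
At the end, for the whole second after the job is handed in: Isolator above 1.4. Each joint present: upright, moved < 20 mm, with a bar seated in the notches over it (height within 5 mm, yaw 0.08 rad, centred within 15 mm between rails, within 20 mm of the joint). Each scraper present: blade in a slot, at most 8 mm short of home. All at rest (value of joint isolator above 1.4 rad and ((horizontal distance between bar0 and cv0 below 0.02 m and angle between the x axis of bar0 and the x axis of shaker, either way round below 0.08 rad and angle between bar0's own z axis and vertical below 0.06 rad and z of bar0 in the frame of shaker between 0.109 and 0.119 m and x of bar0 in the frame of shaker between -0.015 and 0.015 m and linear speed of bar0 below 0.02 m/s) or (horizontal distance between bar1 and cv0 below 0.02 m and angle between the x axis of bar1 and the x axis of shaker, either way round below 0.08 rad and angle between bar1's own z axis and vertical below 0.06 rad and z of bar1 in the frame of shaker between 0.109 and 0.119 m and x of bar1 in the frame of shaker between -0.015 and 0.015 m and linear speed of bar1 below 0.02 m/s) or (horizontal distance between bar2 and cv0 below 0.02 m and angle between the x axis of bar2 and the x axis of shaker, either way round below 0.08 rad and angle between bar2's own z axis and vertical below 0.06 rad and z of bar2 in the frame of shaker between 0.109 and 0.119 m and x of bar2 in the frame of shaker between -0.015 and 0.015 m and linear speed of bar2 below 0.02 m/s)) and ((horizontal distance between bar0 and cv1 below 0.02 m and angle between the x axis of bar0 and the x axis of shaker, either way round below 0.08 rad and angle between bar0's own z axis and vertical below 0.06 rad and z of bar0 in the frame of shaker between 0.109 and 0.119 m and x of bar0 in the frame of shaker between -0.015 and 0.015 m and linear speed of bar0 below 0.02 m/s) or (horizontal distance between bar1 and cv1 below 0.02 m and angle between the x axis of bar1 and the x axis of shaker, either way round below 0.08 rad and angle between bar1's own z axis and vertical below 0.06 rad and z of bar1 in the frame of shaker between 0.109 and 0.119 m and x of bar1 in the frame of shaker between -0.015 and 0.015 m and linear speed of bar1 below 0.02 m/s) or (horizontal distance between bar2 and cv1 below 0.02 m and angle between the x axis of bar2 and the x axis of shaker, either way round below 0.08 rad and angle between bar2's own z axis and vertical below 0.06 rad and z of bar2 in the frame of shaker between 0.109 and 0.119 m and x of bar2 in the frame of shaker between -0.015 and 0.015 m and linear speed of bar2 below 0.02 m/s)) and ((horizontal distance between bar0 and cv2 below 0.02 m and angle between the x axis of bar0 and the x axis of shaker, either way round below 0.08 rad and angle between bar0's own z axis and vertical below 0.06 rad and z of bar0 in the frame of shaker between 0.109 and 0.119 m and x of bar0 in the frame of shaker between -0.015 and 0.015 m and linear speed of bar0 below 0.02 m/s) or (horizontal distance between bar1 and cv2 below 0.02 m and angle between the x axis of bar1 and the x axis of shaker, either way round below 0.08 rad and angle between bar1's own z axis and vertical below 0.06 rad and z of bar1 in the frame of shaker between 0.109 and 0.119 m and x of bar1 in the frame of shaker between -0.015 and 0.015 m and linear speed of bar1 below 0.02 m/s) or (horizontal distance between bar2 and cv2 below 0.02 m and angle between the x axis of bar2 and the x axis of shaker, either way round below 0.08 rad and angle between bar2's own z axis and vertical below 0.06 rad and z of bar2 in the frame of shaker between 0.109 and 0.119 m and x of bar2 in the frame of shaker between -0.015 and 0.015 m and linear speed of bar2 below 0.02 m/s)) and x of each of scraper0_tip, scraper1_tip, scraper2_tip in the frame of rack above 0.014 m and y of scraper0_tip in the frame of rack between -0.1 and 0.1 m and z of each of scraper0_tip, scraper1_tip, scraper2_tip in the frame of rack below 0.014 m and x of each of scraper0, scraper1, scraper2 in the frame of rack below -0.06 m and linear speed of each of scraper0, scraper1, scraper2 below 0.02 m/s and y of scraper1_tip in the frame of rack between -0.1 and 0.1 m and y of scraper2_tip in the frame of rack between -0.1 and 0.1 m and angle between each of cv0, cv1, cv2's own z axis and vertical below 0.1 rad and distance of each of cv0, cv1, cv2 from where it was at the start of the episode below 0.02 m); the robot touches nothing.
It fails at once if a bystander (tub, battery, wrench) is pushed more than 30 mm (distance of any of grease_tub, battery, wrench from where it was at the start of the episode above 0.03 m).
Of cv0, cv1, cv2 only 2 to 3 are there at a start; the rules pass over those that are not, and their reading is None.
Of scraper0, scraper1, scraper2 only 2 to 3 are there at a start; the rules pass over those that are not, and their reading is None.
At some moment in a run one of bar0, bar1, bar2, scraper0, scraper1, scraper2 may be knocked a few centimetres aside while the robot is not near it.
Once in a run the grip may slacken for a moment while it holds something.
It also fails if it takes over 210 s, if anything falls off the work surface, if the arm or the gripper's body presses on something with over 40 N, if the wrist force passes 120 N, or if a joint passes its speed limit or range.

## Working session

There is one attempt and no reset: what is moved stays moved. The work goes in short steps, Python scripts to look and compute and a tool call to move; the robot and the scene stay as the last step left them, time stands still between calls to the robot, and variables do not carry over. Pictures are saved under pics/ and viewed, at most 14 in all, crops included, and the job is handed in when it is done.

Besides the shell and the picture viewer there is one more tool, called as name(argument=value, ...) on one line, values as JSON. arm_command: Moves the arm, as the interface text tells. Shifts and turns lie within -1 to 1; 1 stands for 0.5 m of shift or 90 degrees of turn. Its arguments: {"type":"object","properties":{"travel":{"type":"array"},"delta_rot":{"type":"array"},"grip":{"type":"number"},"newtons":{"type":"number"}},"required":["travel","delta_rot"]}

```bash
mkdir -p pics; ls; python3 - <<'E'
from plant import r, viewer
import cv2, pickle
print(r.get_state())
for n in("scene","side","wrist"):
    d=viewer.capture(n); cv2.imwrite(f"pics/{n}0.png",d["img"][:,:,::-1]); pickle.dump(d,open(f"{n}0.pkl","wb"))
    print(n,{k:v for k,v in d.items() if k!="img"})
E
```

```text
pics
{'time_s': 0.0, 'joints': array([ 8.23974044e+01,  2.05900775e+01,  6.34142765e-01, -1.99653712e-02,
       -7.01355764e+01, -1.65043822e+01]), 'qd': array([-0.02235035, -0.0353328 ,  0.00487407, -0.02924945,  0.11642513,
       -0.01251022]), 'joint_torque': array([ 7.74443815e-04, -5.82715023e+01,  2.93069440e+01,  6.99770004e+00,
        7.04184640e-03, -1.57168733e-04]), 'tcp_pos': array([0.27556155, 0.61569254, 0.24464127]), 'eef_rot': array([ 1.79906927e+02, -8.00426796e-03, -2.41137704e+01]), 'contact_force': array([ 0.02211981, -0.13438034, -0.27144127]), 'moment': array([ 0.00362975,  0.03696941, -0.02247023]), 'gripper_force': 0.0, 'gripper_width': 0.08773988552611037}
scene {'camera_matrix': array([[480.58702226,   0.        , 322.17472787],
       [  0.        , 480.58702226, 199.41627935],
       [  0.        ,   0.        ,   1.        ]]), 'R': array([[ 0.48203407,  0.87613748, -0.00512512],
       [ 0.45339775, -0.25444765, -0.85421711],
       [-0.7497157 ,  0.40943803, -0.5198912 ]]), 't': array([-0.22807062, -0.1794964 ,  1.76559948])}
side {'camera_matrix': a
[... 187 characters left out ...]
5125,  0.0221351 ],
       [-0.19045169, -0.66488117, -0.72226116],
       [ 0.2295547 ,  0.68516844, -0.69126612]]), 't': array([-0.49597457,  0.16000424,  1.30528746])}
wrist {'camera_matrix': array([[358.09655512,   0.        , 320.49493114],
       [  0.        , 358.09655512, 196.16845373],
       [  0.        ,   0.        ,   1.        ]]), 'mount': array([[-1.45965113e-03, -9.65772802e-01, -2.59385359e-01,
         6.96266120e-02],
       [ 9.99998935e-01, -1.41308315e-03, -3.65989441e-04,
         4.32277587e-04],
       [-1.30704326e-05, -2.59385617e-01,  9.65773836e-01,
        -1.39471318e-01],
       [ 0.00000000e+00,  0.00000000e+00,  0.00000000e+00,
         1.00000000e+00]])}
```

View pics/scene0.png

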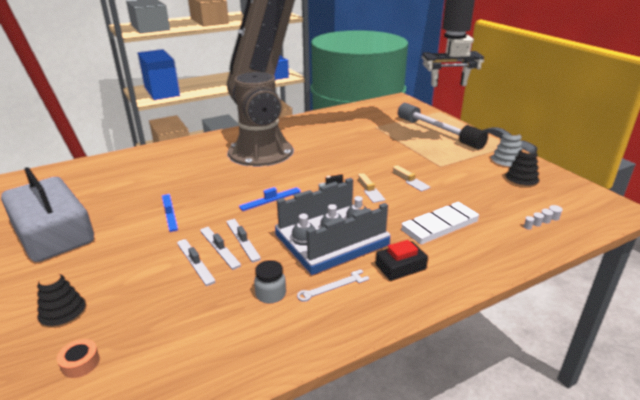

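View pics/side0.png

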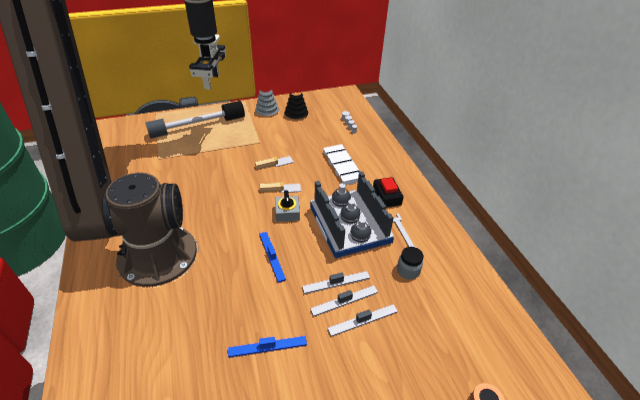

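Scene and side show three grey bars at side px (336,282), (345,300), (363,318); the two blue ones at (272,257) and (267,345) are decoys. Three joints stand on the deck at side (342,196), (350,212), (360,231). There are two scrapers at (275,162) and (280,188), the rack at (341,164), and the isolator at (287,205). I'll enlarge these next.

```bash
python3 - <<'E'
import cv2
def crop(src,dst,x0,y0,x1,y1,k):
    im=cv2.imread(src)[y0:y1,x0:x1]
    im=cv2.resize(im,None,fx=k,fy=k,interpolation=cv2.INTER_CUBIC)
    for x in range((x0+19)//20*20,x1,20):
        cv2.line(im,((x-x0)*k,0),((x-x0)*k,6 if x%100 else 14),(0,255,0),1); cv2.putText(im,str(x),((x-x0)*k+2,12),0,.35,(0,255,0),1)
    for y in range((y0+19)//20*20,y1,20):
        cv2.line(im,(0,(y-y0)*k),(6,(y-y0)*k),(0,255,0),1); cv2.putText(im,str(y),(8,(y-y0)*k+4),0,.35,(0,255,0),1)
    cv2.imwrite(dst,im)
crop("pics/side0.png","pics/sA.png",240,140,430,260,4)
crop("pics/side0.png","pics/sB.png",240,225,420,345,4)
E
```

```text
(no output)
```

View pics/sA.png

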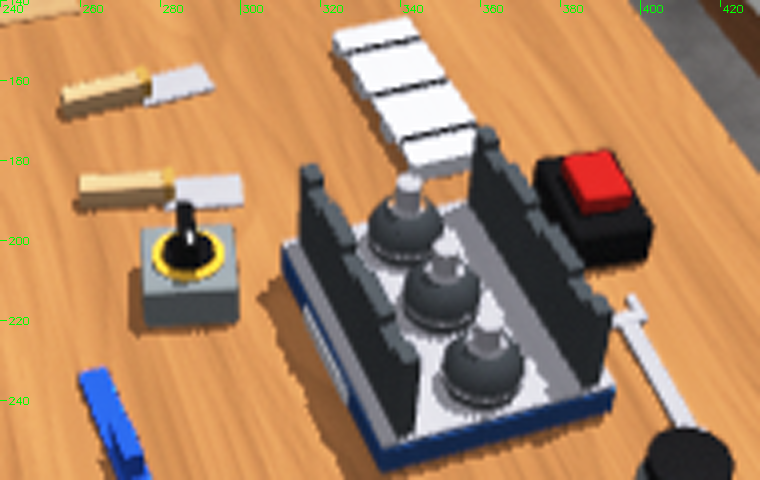

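View pics/sB.png

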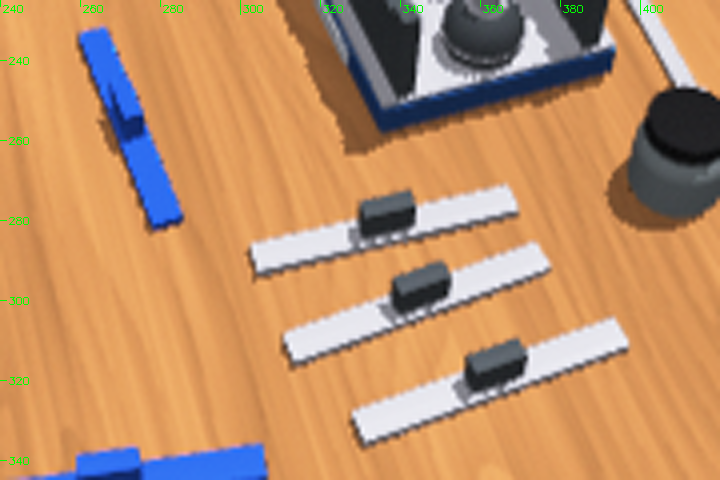

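```bash
cat > h.py <<'E'
import numpy as np, pickle, cv2
from scipy.spatial.transform import Rotation as Ro
from scipy.optimize import least_squares
def cam(d,st=None):
    """returns K,R,t world->camera"""
    if "R" in d: return d["camera_matrix"],d["R"],d["t"]
    T=np.eye(4); T[:3,:3]=Ro.from_euler("xyz",st["eef_rot"],degrees=True).as_matrix(); T[:3,3]=st["tcp_pos"]
    M=np.linalg.inv(T@d["mount"]); return d["camera_matrix"],M[:3,:3],M[:3,3]
def proj(c,X):
    K,R,t=c; p=(np.atleast_2d(X)@R.T+t)@K.T; return p[:,:2]/p[:,2:]
def ray(c,px,z):
    K,R,t=c; C=-R.T@t; d=R.T@np.linalg.inv(K)@np.array([*px,1.]); return C+d*(z-C[2])/d[2]
def fit(c,obj,px,p0):
    """planar pose x,y,yaw(deg) of object points obj (z included) from pixels; also rms px"""
    obj=np.array(obj,float)/1000; px=np.array(px,float)
    def W(p):
        a=np.radians(p[2]); R=np.array([[np.cos(a),-np.sin(a)],[np.sin(a),np.cos(a)]])
        return np.c_[obj[:,:2]@R.T+p[:2],obj[:,2]]
    s=least_squares(lambda p:(proj(c,W(p))-px).ravel(),p0,x_scale=[.1,.1,30])
    return np.round(s.x,4),round(float(np.sqrt((s.fun**2).mean())),2)
E
python3 - <<'E'
from h import *
d=pickle.load(open("side0.pkl","rb")); c=cam(d)
A=lambda u,v:(240+u/4,140+v/4); B=lambda u,v:(240+u/4,225+v/4)
P={"iso":[(*A(143,228),44),(*A(234,226),44),(*A(238,291),44),(*A(145,291),44)],
"rack":[(*A(333,33),22),(*A(408,16),22),(*A(411,166),22)],
"scrA":[(*A(60,92),24),(*A(147,70),24),(*A(205,66),4),(*A(213,86),4)],
"scrB":[(*A(80,185),24),(*A(171,180),24),(*A(241,176),4),(*A(242,206),4)],
"shk":[(*A(283,245),40),(*A(383,448),40),(*A(614,388),40)],
"stubs":[(*A(409,179),110),(*A(446,260),110),(*A(489,334),110)],
"bar1":[(*B(250,252),10),(*B(512,192),10)],"bar2":[(*B(286,342),10),(*B(544,252),10)],"bar3":[(*B(354,423),10),(*B(622,330),10)],
"tub":[(*B(690,125),75)],"red":[(*A(595,200),40)],"blue":[(*B(95,35),10),(*B(168,215),10)]}
for k,v in P.items():
    print(k,[list(np.round(ray(c,q[:2],q[2]/1000)[:2],3)) for q in v])
E
```

```text
iso [[np.float64(0.399), np.float64(0.105)], [np.float64(0.474), np.float64(0.086)], [np.float64(0.456), np.float64(0.01)], [np.float64(0.383), np.float64(0.031)]]
rack [[np.float64(0.648), np.float64(0.353)], [np.float64(0.73), np.float64(0.36)], [np.float64(0.655), np.float64(0.142)]]
scrA [[np.float64(0.371), np.float64(0.331)], [np.float64(0.457), np.float64(0.342)], [np.float64(0.518), np.float64(0.358)], [np.float64(0.518), np.float64(0.325)]]
scrB [[np.float64(0.362), np.float64(0.196)], [np.float64(0.441), np.float64(0.181)], [np.float64(0.509), np.float64(0.191)], [np.float64(0.499), np.float64(0.151)]]
shk [[np.float64(0.509), np.float64(0.056)], [np.float64(0.518), np.float64(-0.177)], [np.float64(0.711), np.float64(-0.17)]]
stubs [[np.float64(0.609), np.float64(0.033)], [np.float64(0.604), np.float64(-0.065)], [np.float64(0.608), np.float64(-0.149)]]
bar1 [[np.float64(0.392), np.float64(-0.253)], [np.float64(0.593), np.float64(-0.256)]]
bar2 [[np.float64(0.396), np.float64(-0.331)], [np.float64(0.595), np.float64(-0.312)]]
bar3 [[np.float64(0.422), np.float64(-0.402)], [np.float64(0.622), np.float64(-0.388)]]
tub [[np.float64(0.715), np.float64(-0.281)]]
red [[np.float64(0.787), np.float64(0.036)]]
blue [[np.float64(0.329), np.float64(-0.017)], [np.float64(0.344), np.float64(-0.205)]]
```

```bash
python3 - <<'E'
import cv2
x=cv2.imread("pics/scene0.png")[170:310,160:490]; cv2.imwrite("pics/scA.png",cv2.resize(x,(792,336),interpolation=cv2.INTER_CUBIC))
E
```

```text
(no output)
```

View pics/scA.png

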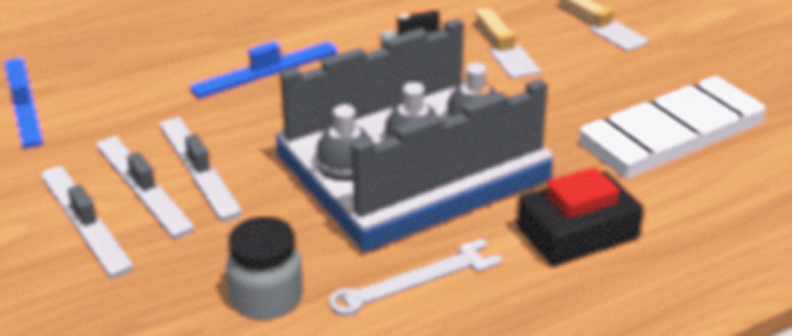

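The scene crop shows the rack's far face is closed, so the slot mouths face the robot (-x). The isolator sits behind the deck. I'll go overhead for a wrist view.

arm_command(travel=[[0.1,-0.15,0.21],[0.648,-0.992,0.21],[0.648,-0.992,0.21],[0.648,-0.992,0.21],[0.648,-0.992,0.21],[0.648,-0.992,0.21],[0.648,-0.992,0.21],[0.648,-0.992,0.21],[0.648,-0.992,0.21],[0.648,-0.992,0.21],[0.648,-0.992,0.21],[0.648,-0.992,0.21],[0.648,-0.992,0.21],[0.648,-0.992,0.21]], delta_rot=[[0,0,0.1],[0,0,0.268],[0,0,0.268],[0,0,0.268],[0,0,0.268],[0,0,0.268],[0,0,0.268],[0,0,0.268],[0,0,0.268],[0,0,0.268],[0,0,0.268],[0,0,0.268],[0,0,0.268],[0,0,0.268]])

```text
time_s: 1.9
tcp_pos: [0.5993, 0.1211, 0.3507]
eef_rot: [-180.0, -0.0, 0.1]
contact_force: [-0.0, -0.4, 0.8]
gripper_width: 0.0877
gripper_force: 0.0
```

```bash
cat >> h.py <<'E'
def shot(name,tag):
    from plant import r,viewer
    st=r.get_state(); d=viewer.capture(name); d["st"]=st
    pickle.dump(d,open(f"{tag}.pkl","wb")); cv2.imwrite(f"pics/{tag}.png",d["img"][:,:,::-1]); return d
def load(tag):
    d=pickle.load(open(f"{tag}.pkl","rb")); return d,cam(d,d.get("st"))
def crop(tag,dst,x0,y0,x1,y1,k):
    im=cv2.imread(f"pics/{tag}.png")[y0:y1,x0:x1]
    im=cv2.resize(im,None,fx=k,fy=k,interpolation=cv2.INTER_CUBIC)
    for x in range((x0+19)//20*20,x1,20): cv2.putText(im,str(x),(int((x-x0)*k)+2,12),0,.35,(0,255,0),1); cv2.line(im,(int((x-x0)*k),0),(int((x-x0)*k),6),(0,255,0),1)
    for y in range((y0+19)//20*20,y1,20): cv2.putText(im,str(y),(8,int((y-y0)*k)+4),0,.35,(0,255,0),1); cv2.line(im,(0,int((y-y0)*k)),(6,int((y-y0)*k)),(0,255,0),1)
    cv2.imwrite(f"pics/{dst}.png",im)
E
python3 - <<'E'
from h import *
d=shot("wrist","w1"); print(d["st"]["tcp_pos"],d["st"]["eef_rot"],d["st"]["time_s"])
x=cv2.imread("pics/w1.png"); cv2.imwrite("pics/w1b.png",cv2.resize(x,(800,500),interpolation=cv2.INTER_CUBIC))
E
```

```text
[0.5992883  0.12113467 0.35066623] [-1.79992243e+02 -7.67719877e-03  1.09296500e-01] 1.9
```

View pics/w1b.png

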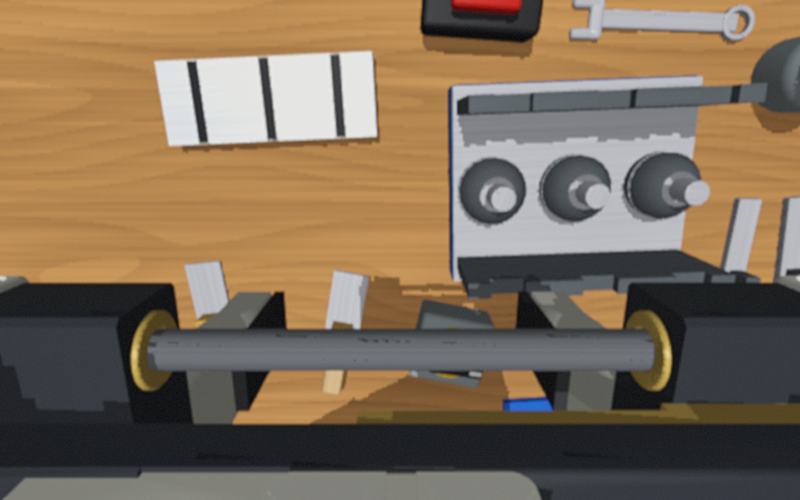

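The wrist view shows the rack top at corners (155,62), (372,52), (376,138) and (167,146), with the deck to its right. The gripper hides everything behind it. I'll fit the rack and shaker.

```bash
python3 - <<'E'
from h import *
d,c=load("w1"); s=1.25
q=lambda L:[(u/s,v/s) for u,v in L]
print(fit(c,[(40,106,22),(40,-106,22),(-40,-106,22),(-40,106,22)],q([(155,62),(372,52),(376,138),(167,146)]),[.69,.25,0]))
S=[(100,120,40),(100,-120,40),(78,120,124),(78,-120,124),(0,80,110),(0,0,110),(0,-80,110)]
Q=q([(453,88),(701,77),(460,105),(767,93),(502,199),(596,194),(697,190)])
p,e=fit(c,S,Q,[.61,-.06,0]);print(p,e)
p,e=fit(c,S[:4],Q[:4],[.61,-.06,0]);print(p,e)
p,e=fit(c,S[4:],Q[4:],[.61,-.06,0]);print(p,e)
E
```

```text
(array([0.6923, 0.2536, 2.2026]), 0.58)
[ 0.6103 -0.0483  2.242 ] 1.98
[ 0.6092 -0.0485  2.1534] 1.71
[ 0.6118 -0.0478  2.9538] 1.78
```

arm_command(travel=[[-0.304,0.02,-0.14],[-0.304,0.02,-0.14],[-0.304,0.02,-0.14],[-0.304,0.02,-0.14],[-0.304,0.02,-0.14],[-0.304,0.02,-0.14],[-0.304,0.02,-0.14],[-0.304,0.02,-0.14],[-0.304,0.02,-0.14],[-0.304,0.02,-0.14]], delta_rot=[[0,0,-1],[0,0,-1],[0,0,-1],[0,0,-1],[0,0,-1],[0,0,-1],[0,0,-1],[0,0,-1],[0,0,-1],[0,0,-1]])

```text
time_s: 3.2
tcp_pos: [0.4475, 0.1305, 0.2807]
eef_rot: [-180.0, 0.0, -89.9]
contact_force: [0.3, 0.5, 1.0]
gripper_width: 0.0874
gripper_force: 0.0
```

```bash
python3 - <<'E'
from h import *
d=shot("wrist","w2"); print(d["st"]["tcp_pos"],d["st"]["eef_rot"],d["st"]["joints"])
x=cv2.imread("pics/w2.png"); cv2.imwrite("pics/w2b.png",cv2.resize(x,(800,500),interpolation=cv2.INTER_CUBIC))
E
```

```text
[0.44752541 0.13046478 0.28074077] [-1.79981986e+02  1.77845247e-02 -8.99031265e+01] [ 4.05472067e+01 -9.71862647e-01 -2.12305147e+01 -1.96811955e-03
 -6.97161013e+01 -4.04496541e+01]
```

View pics/w2b.png

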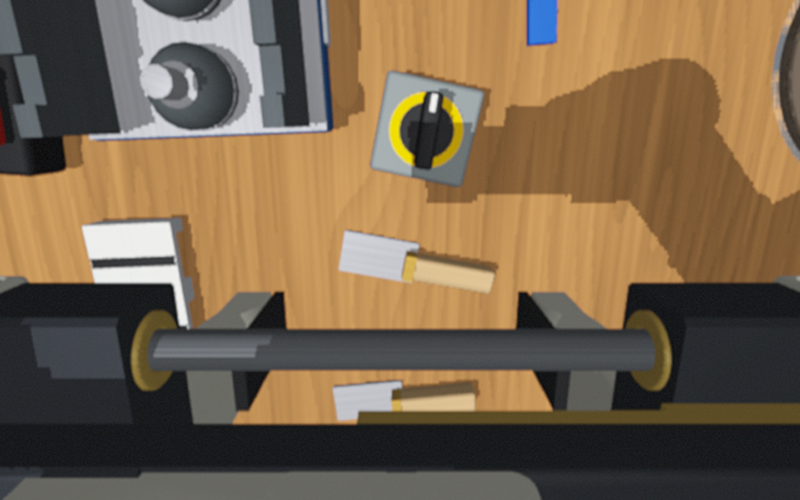

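The isolator is clear: housing top corners (389,71), (486,92), (461,186), (371,165), and the white end of the handle at (434,95). Scraper B has its tip at (341,250) and its handle end at (494,280).

```bash
python3 - <<'E'
from h import *
d,c=load("w2"); s=1.25
q=lambda L:[(u/s,v/s) for u,v in L]
print("iso",fit(c,[(40,-40,44),(-40,-40,44),(-40,40,44),(40,40,44)],q([(389,71),(486,92),(461,186),(371,165)]),[.43,.058,-15]))
print("hnd",fit(c,[(28,0,83),(-28,0,83)],q([(434,93),(424,168)]),[.43,.058,-100]))
print("scrB",fit(c,[(104,20,4),(104,-20,4),(-42.5,-11,24),(-42.5,11,24)],q([(339,268),(344,230),(496,266),(491,293)]),[.42,.18,0]))
print("scrA",[ray(c,(u/s,v/s),z)[:2].round(3) for u,v,z in [(334,387,.004),(337,418,.004),(476,381,.024),(475,410,.024)]])
print("rackcorner",ray(c,(83/s,225/s),.022),ray(c,(174/s,219/s),.022))
E
```

```text
iso (array([  0.4264,   0.0646, -12.3006]), 1.71)
hnd (array([ 4.26900e-01,  6.51000e-02, -9.68691e+01]), 1.03)
scrB (array([ 0.4024,  0.1934, -9.3358]), 1.06)
scrA [array([0.518, 0.327]), array([0.516, 0.365]), array([0.372, 0.307]), array([0.372, 0.341])]
rackcorner [0.73704685 0.14866648 0.022     ] [0.6533337  0.14304805 0.022     ]
```

arm_command(travel=[[-0.041,-0.131,0],[-0.041,-0.131,0],[-0.041,-0.131,-0.1],[-0.041,-0.131,-0.2],[-0.041,-0.131,-0.3],[-0.041,-0.131,-0.36],[-0.041,-0.131,-0.4],[-0.041,-0.131,-0.4],[-0.041,-0.131,-0.4]], delta_rot=[[0,0,-0.078],[0,0,-0.078],[0,0,-0.078],[0,0,-0.078],[0,0,-0.078],[0,0,-0.078],[0,0,-0.078],[0,0,-0.078],[0,0,-0.078]])

```text
time_s: 4.38
tcp_pos: [0.4278, 0.0651, 0.0813]
eef_rot: [-180.0, 0.0, -96.9]
contact_force: [0.0, 0.6, 0.2]
gripper_width: 0.0878
gripper_force: 0.0
```

arm_command(travel=[[0,0,0],[0,0,0],[0,0,0],[0,0,0],[0,0,0],[0,0,0]], delta_rot=[[0,0,0],[0,0,0],[0,0,0],[0,0,0],[0,0,0],[0,0,0]], grip=0, newtons=25)

```text
time_s: 5.12
tcp_pos: [0.4272, 0.0646, 0.0805]
eef_rot: [180.0, -0.0, -97.0]
contact_force: [0.3, -0.2, 0.2]
gripper_width: 0.033
gripper_force: 0.0
```

arm_command(travel=[[0,0,0],[0,0,0],[0,0,0],[0,0,0]], delta_rot=[[0,0,0],[0,0,0],[0,0,0],[0,0,0]])

```text
time_s: 5.62
tcp_pos: [0.4275, 0.0646, 0.0806]
eef_rot: [-180.0, 0.0, -97.0]
contact_force: [3.5, -1.8, -2.8]
gripper_width: 0.0142
gripper_force: 24.9
```

arm_command(travel=[[0,0,0],[0,0,0],[0,0,0],[0,0,0],[0,0,0],[0,0,0],[0,0,0],[0,0,0],[0,0,0],[0,0,0],[0,0,0],[0,0,0],[0,0,0],[0,0,0]], delta_rot=[[0,0,0.08],[0,0,0.16],[0,0,0.24],[0,0,0.32],[0,0,0.4],[0,0,0.48],[0,0,0.56],[0,0,0.64],[0,0,0.72],[0,0,0.8],[0,0,0.86],[0,0,0.91],[0,0,0.94],[0,0,0.94]])

```text
time_s: 7.38
tcp_pos: [0.428, 0.0649, 0.0806]
eef_rot: [-180.0, -0.1, -12.4]
contact_force: [5.3, -1.4, -6.2]
gripper_width: 0.014
gripper_force: 24.9
```

```bash
python3 -c "
from plant import r
s=r.get_state();print(s['eef_rot'],s['moment'],s['contact_force'],s['gripper_force'],s['joints'])"
```

```text
[-1.79957611e+02 -6.21031964e-02 -1.23593217e+01] [-0.5680457  -1.88734529 -0.06517566] [ 5.25495772 -1.4493208  -6.17851104] 24.889167845249176 [ 3.49405740e+01  8.45628943e+00 -4.13832106e+01  2.62345071e-02
 -4.00872346e+01  4.26800670e+01]
```

arm_command(travel=[[0,0,0],[0,0,0],[0,0,0]], delta_rot=[[0,0,0.02],[0,0,0.035],[0,0,0.035]])

```text
time_s: 7.75
tcp_pos: [0.428, 0.0649, 0.0806]
eef_rot: [-179.9, -0.1, -9.3]
contact_force: [4.6, -1.6, -5.5]
gripper_width: 0.0142
gripper_force: 25.4
```

```bash
python3 -c "
from plant import r
s=r.get_state();print(s['eef_rot'],s['moment'],s['contact_force'],s['gripper_force'])"
```

```text
[-1.79943546e+02 -6.96674079e-02 -9.27769872e+00] [-0.56711546 -1.99254806 -0.45465271] [ 4.57830648 -1.64107711 -5.46865775] 25.35907655954361
```

At the stop (moment rose to 0.45 N·m at yaw -12°, which is the housing x axis). Releasing, then on to scraper B.

arm_command(travel=[[0,0,0],[0,0,0],[0,0,0],[0,0,0],[0,0,0.12],[0,0,0.2],[-0.02,0.1,0.26],[-0.05,0.2,0.26],[-0.05,0.258,0.26],[-0.05,0.258,0.26],[-0.05,0.258,0.26]], delta_rot=[[0,0,0],[0,0,0],[0,0,0],[0,0,0],[0,0,0],[0,0,0],[0,0,0],[0,0,0],[0,0,0],[0,0,0],[0,0,0]], grip=1)

```text
time_s: 9.12
tcp_pos: [0.4019, 0.1932, 0.2103]
eef_rot: [180.0, 0.0, -9.2]
contact_force: [0.1, -0.6, 0.4]
gripper_width: 0.0876
gripper_force: 0.0
```

```bash
cat >> h.py <<'E'
def grey(tag,X,z,smax=60,vmin=110,show=True):
    """low-saturation bright blob at predicted world point X; corner rays on plane z"""
    d,c=load(tag); im=d["img"]; hsv=cv2.cvtColor(im,cv2.COLOR_RGB2HSV)
    m=((hsv[...,1]<smax)&(hsv[...,2]>vmin)).astype(np.uint8)
    m=cv2.morphologyEx(m,cv2.MORPH_OPEN,np.ones((3,3),np.uint8))
    n,l,s,ce=cv2.connectedComponentsWithStats(m)
    u,v=proj(c,[X])[0]
    yy,xx=np.nonzero(l>0)
    i=np.argmin((xx-u)**2+(yy-v)**2); k=l[yy[i],xx[i]]
    pts=np.argwhere(l==k)[:,::-1].astype(np.float32)
    b=cv2.boxPoints(cv2.minAreaRect(pts)); W=np.array([ray(c,p,z)[:2] for p in b])
    print(tag,"pred px",u.round(),v.round(),"bbox",s[k],"\ncorners",W.round(4).tolist(),"centre",W.mean(0).round(4),"sides mm",(1000*np.linalg.norm(W-np.roll(W,1,0),axis=1)).round(1))
    return W
E
python3 - <<'E'
from h import *
d=shot("wrist","w3"); print(d["st"]["tcp_pos"],d["st"]["eef_rot"])
a=np.radians(-9.3); W=grey("w3",[.4024+.073*np.cos(a),.1934+.073*np.sin(a),.004],.004)
E
```

```text
[0.40190993 0.19322929 0.21031743] [ 1.79963649e+02  2.91842661e-02 -9.23758847e+00]
w3 pred px 320.0 95.0 bbox [ 297   60   45   82 3232] 
corners [[0.5083, 0.1969], [0.5019, 0.1575], [0.4296, 0.1683], [0.4365, 0.2099]] centre [0.4691 0.1831] sides mm [73.1 39.9 73.1 42.2]
```

View pics/w3.png

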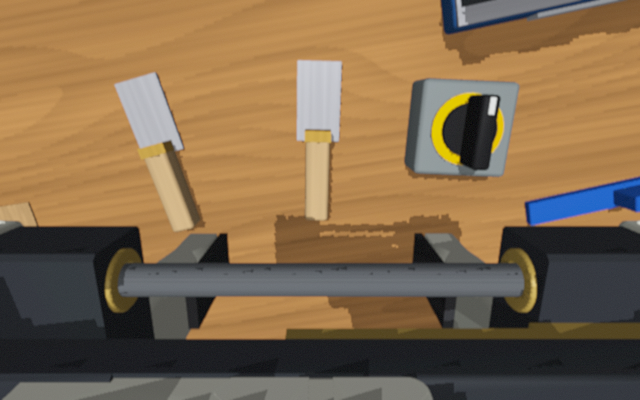

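Wrist view: scraper B with its tip at (320,60) and handle down to (318,218), and scraper A at (136,78)-(185,229). The isolator's white end now points along +x. Grasping B.

arm_command(travel=[[0,0,-0.1],[0,0,-0.2],[0,0,-0.28],[0,0,-0.33],[0,0,-0.36],[0,0,-0.372],[0,0,-0.372]], delta_rot=[[0,0,0],[0,0,0],[0,0,0],[0,0,0],[0,0,0],[0,0,0],[0,0,0]])

```text
time_s: 10.05
tcp_pos: [0.4024, 0.1931, 0.0246]
eef_rot: [180.0, 0.0, -9.3]
contact_force: [-0.5, -0.2, -0.3]
gripper_width: 0.0877
gripper_force: 0.0
```

arm_command(travel=[[0,0,0],[0,0,0],[0,0,0],[0,0,0],[0,0,0],[0,0,0],[0,0,0],[0,0,0],[0,0,0]], delta_rot=[[0,0,0],[0,0,0],[0,0,0],[0,0,0],[0,0,0],[0,0,0],[0,0,0],[0,0,0],[0,0,0]], grip=0, newtons=25)

```text
time_s: 11.18
tcp_pos: [0.4023, 0.1936, 0.0245]
eef_rot: [-180.0, -0.0, -9.3]
contact_force: [-0.7, 0.8, -1.2]
gripper_width: 0.022
gripper_force: 25.0
```

```bash
python3 - <<'E'
from h import *
d,c=load("w3")
print("scrA",fit(c,[(104,20,4),(104,-20,4),(-42.5,-11,24),(-42.5,11,24)],[(116,84),(156,72),(194,226),(176,231)],[.41,.33,8]))
print("tan",ray(c,(20,205),0), "iso",fit(c,[(28,0,83),(-28,0,83)],[(492,96),(474,166)],[.43,.065,-10]))
E
```

```text
scrA (array([0.4144, 0.3345, 6.1068]), 1.16)
tan [0.41802613 0.49991529 0.        ] iso (array([  0.4284,   0.0674, -16.8591]), 2.27)
```

arm_command(travel=[[0,0,0.04],[0,0,0.08],[0.08,0.035,0.08],[0.16,0.07,0.08],[0.236,0.107,0.08],[0.236,0.107,0.04],[0.236,0.107,0.01],[0.236,0.107,0.006],[0.236,0.107,0.006]], delta_rot=[[0,0,0],[0,0,0],[0,0,0.05],[0,0,0.1],[0,0,0.128],[0,0,0.128],[0,0,0.128],[0,0,0.128],[0,0,0.128]])

```text
time_s: 12.3
tcp_pos: [0.52, 0.247, 0.0278]
eef_rot: [180.0, 0.0, 2.3]
contact_force: [-0.8, 1.1, -1.3]
gripper_width: 0.0219
gripper_force: 25.0
```

```bash
python3 - <<'E'
from h import *
from plant import r
d=shot("wrist","w4"); print(d["st"]["tcp_pos"],d["st"]["eef_rot"],d["st"]["contact_force"],d["st"]["gripper_width"])
ds,cs=load("side0") if False else (None,cam(pickle.load(open("side0.pkl","rb"))))
print("tan in side",proj(cs,[[.418,.5,0]]))
E
```

```text
[0.52000138 0.24703604 0.02775801] [1.79984550e+02 4.94262556e-03 2.28791818e+00] [-0.75746537  1.12826605 -1.29966139] 0.02188205799309437
tan in side [[258.86848096 140.95090228]]
```

View pics/w4.png

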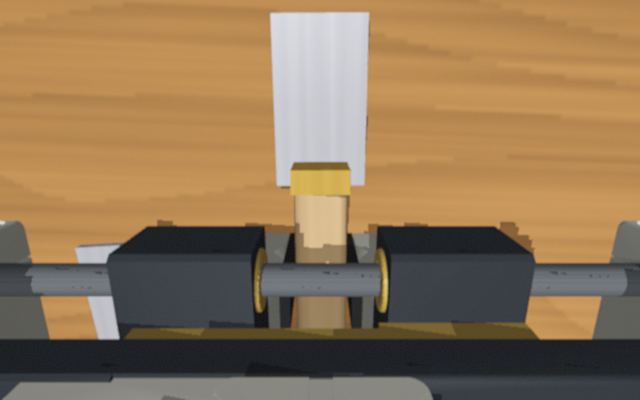

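The blade is held straight and centred at columns 272-368, and the tan patch is the mat. Inserting into slot 1 along yaw 2.2°, watching the force.

arm_command(travel=[[0.02,0.001,0],[0.04,0.002,0],[0.06,0.002,0],[0.08,0.003,0],[0.1,0.004,0],[0.1,0.004,0]], delta_rot=[[0,0,0],[0,0,0],[0,0,0],[0,0,0],[0,0,0],[0,0,0]])

```text
time_s: 13.1
tcp_pos: [0.571, 0.249, 0.0273]
eef_rot: [180.0, -0.0, 2.2]
contact_force: [-0.5, 0.4, -1.8]
gripper_width: 0.0219
gripper_force: 25.0
```

arm_command(travel=[[0.02,0.001,0],[0.04,0.002,0],[0.06,0.002,0],[0.07,0.003,0],[0.075,0.003,0],[0.08,0.003,0],[0.08,0.003,0]], delta_rot=[[0,0,0],[0,0,0],[0,0,0],[0,0,0],[0,0,0],[0,0,0],[0,0,0]])

```text
time_s: 13.98
tcp_pos: [0.6103, 0.2506, 0.0276]
eef_rot: [-180.0, -0.0, 2.3]
contact_force: [-1.2, -0.1, -1.4]
gripper_width: 0.022
gripper_force: 25.0
```

arm_command(travel=[[0.004,0,-0.003],[0.007,0,-0.005],[0.01,0,-0.006],[0.01,0,-0.006]], delta_rot=[[0,0,0],[0,0,0],[0,0,0],[0,0,0]])

```text
time_s: 14.48
tcp_pos: [0.6112, 0.25, 0.0248]
eef_rot: [179.9, 0.4, 2.3]
contact_force: [-18.5, 1.9, 13.8]
gripper_width: 0.0216
gripper_force: 25.0
```

Home: -18 N at x=0.611. Releasing with a partial opening, then going above scraper A.

arm_command(travel=[[-0.006,0,0.004],[-0.006,0,0.004],[-0.006,0,0.004],[-0.006,0,0.004],[-0.006,0,0.1],[-0.006,0,0.2],[-0.1,0.05,0.3],[-0.2,0.1,0.35],[-0.3,0.168,0.35],[-0.402,0.168,0.35],[-0.402,0.168,0.35],[-0.402,0.168,0.35]], delta_rot=[[0,0,0],[0,0,0],[0,0,0],[0,0,0],[0,0,0],[0,0,0],[0,0,0],[0,0,0],[0,0,0.043],[0,0,0.043],[0,0,0.043],[0,0,0.043]], grip=0.5)

```text
time_s: 15.98
tcp_pos: [0.4144, 0.335, 0.2]
eef_rot: [-180.0, -0.0, 6.2]
contact_force: [0.0, 0.6, 0.3]
gripper_width: 0.0436
gripper_force: 0.0
```

```bash
python3 - <<'E'
from h import *
d=shot("wrist","w5"); print(d["st"]["tcp_pos"],d["st"]["eef_rot"],d["st"]["gripper_width"])
a=np.radians(6.1); W=grey("w5",[.4144+.073*np.cos(a),.3345+.073*np.sin(a),.004],.004)
s=shot("side","s5"); c=cam(s); print(proj(c,[[.61,.25,.02]]))
E
```

```text
[0.41441617 0.33495685 0.19996214] [-1.79966542e+02 -4.31680188e-02  6.18259910e+00] 0.04355170987678492
w5 pred px 321.0 96.0 bbox [ 296   60   47   84 3452] 
corners [[0.5151, 0.3672], [0.5194, 0.327], [0.4472, 0.3181], [0.4426, 0.3608]] centre [0.4811 0.3433] sides mm [72.8 40.5 72.8 42.9]
[[321.84945612 166.02330165]]
```

arm_command(travel=[[0,0.002,-0.1],[0,0.002,-0.2],[0,0.002,-0.28],[0,0.002,-0.32],[0,0.002,-0.345],[0,0.002,-0.351],[0,0.002,-0.351]], delta_rot=[[0,0,0],[0,0,0],[0,0,0],[0,0,0],[0,0,0],[0,0,0],[0,0,0]])

```text
time_s: 16.95
tcp_pos: [0.4147, 0.3358, 0.0245]
eef_rot: [-180.0, -0.0, 6.1]
contact_force: [0.3, -0.7, -0.1]
gripper_width: 0.0436
gripper_force: 0.0
```

arm_command(travel=[[0,0,0],[0,0,0],[0,0,0],[0,0,0],[0,0,0]], delta_rot=[[0,0,0],[0,0,0],[0,0,0],[0,0,0],[0,0,0]], grip=0)

```text
time_s: 17.58
tcp_pos: [0.4144, 0.336, 0.0246]
eef_rot: [-180.0, -0.0, 6.1]
contact_force: [-2.4, 1.0, 5.7]
gripper_width: 0.0219
gripper_force: 25.0
```

arm_command(travel=[[0,0,0.04],[0,0,0.06],[0.08,-0.015,0.06],[0.16,-0.03,0.06],[0.207,-0.038,0.06],[0.207,-0.038,0.03],[0.207,-0.038,0.006],[0.207,-0.038,0.006],[0.227,-0.037,0.006],[0.247,-0.036,0.006],[0.267,-0.036,0.006],[0.287,-0.035,0.006],[0.307,-0.034,0.006],[0.307,-0.034,0.006]], delta_rot=[[0,0,0],[0,0,0],[0,0,-0.02],[0,0,-0.043],[0,0,-0.043],[0,0,-0.043],[0,0,-0.043],[0,0,-0.043],[0,0,-0.043],[0,0,-0.043],[0,0,-0.043],[0,0,-0.043],[0,0,-0.043],[0,0,-0.043]])

```text
time_s: 19.32
tcp_pos: [0.5685, 0.3185, 0.0269]
eef_rot: [-180.0, -0.0, 2.2]
contact_force: [0.4, -0.5, -0.6]
gripper_width: 0.0217
gripper_force: 25.0
```

arm_command(travel=[[0.02,0.001,0],[0.04,0.002,0],[0.06,0.002,0],[0.07,0.003,0],[0.076,0.003,0],[0.082,0.003,0],[0.086,0.003,-0.003],[0.088,0.003,-0.005],[0.088,0.003,-0.005]], delta_rot=[[0,0,0],[0,0,0],[0,0,0],[0,0,0],[0,0,0],[0,0,0],[0,0,0],[0,0,0],[0,0,0]])

```text
time_s: 20.45
tcp_pos: [0.6086, 0.3195, 0.0249]
eef_rot: [179.9, 0.3, 2.3]
contact_force: [-14.5, -0.6, 10.2]
gripper_width: 0.0221
gripper_force: 25.0
```

arm_command(travel=[[-0.008,0,0.004],[-0.008,0,0.004],[-0.008,0,0.004],[-0.008,0,0.004],[-0.008,0,0.1],[-0.008,0,0.2],[-0.008,-0.05,0.32],[-0.1,-0.15,0.45],[-0.2,-0.25,0.45],[-0.3,-0.37,0.45],[-0.38,-0.49,0.45],[-0.38,-0.61,0.45],[-0.38,-0.73,0.45],[-0.38,-0.85,0.45],[-0.38,-0.97,0.45],[-0.38,-1,0.45]], delta_rot=[[0,0,0],[0,0,0],[0,0,0],[0,0,0],[0,0,0],[0,0,0],[0,0,0],[0,0,0],[0,0,0],[0,0,0],[0,0,0],[0,0,0],[0,0,0],[0,0,0],[0,0,0],[0,0,0]], grip=0.5)

```text
time_s: 22.45
tcp_pos: [0.4214, -0.1821, 0.2501]
eef_rot: [180.0, -0.1, 2.2]
contact_force: [1.4, 0.1, 0.3]
gripper_width: 0.0439
gripper_force: 0.0
```

arm_command(travel=[[0,-0.12,0.05],[0,-0.24,0.05],[0,-0.28,0.05],[0,-0.28,0.05],[0,-0.28,0.05]], delta_rot=[[0,0,0],[0,0,0],[0,0,0],[0,0,0],[0,0,0]])

```text
time_s: 23.08
tcp_pos: [0.4216, -0.3195, 0.2744]
eef_rot: [-180.0, 0.0, 2.2]
contact_force: [-1.5, 0.2, -0.7]
gripper_width: 0.0442
gripper_force: 0.0
```

```bash
python3 - <<'E'
from h import *
d=shot("wrist","w6"); print(d["st"]["tcp_pos"],d["st"]["eef_rot"],d["st"]["gripper_width"])
s=shot("side","s6")
a=cv2.imread("pics/w6.png"); b=cv2.imread("pics/s6.png")[130:260,230:430]
b=cv2.resize(b,(308,200),interpolation=cv2.INTER_CUBIC)
x=np.zeros((600,640,3),np.uint8); x[:400]=a; x[400:,:308]=b; b=cv2.imread("pics/s6.png")[60:300,200:430]; cv2.imwrite("pics/w6b.png",x)
E
```

```text
[ 0.42157566 -0.31954264  0.27444535] [-1.79988075e+02  1.09616159e-02  2.24759447e+00] 0.044223705605435724
```

View pics/w6b.png

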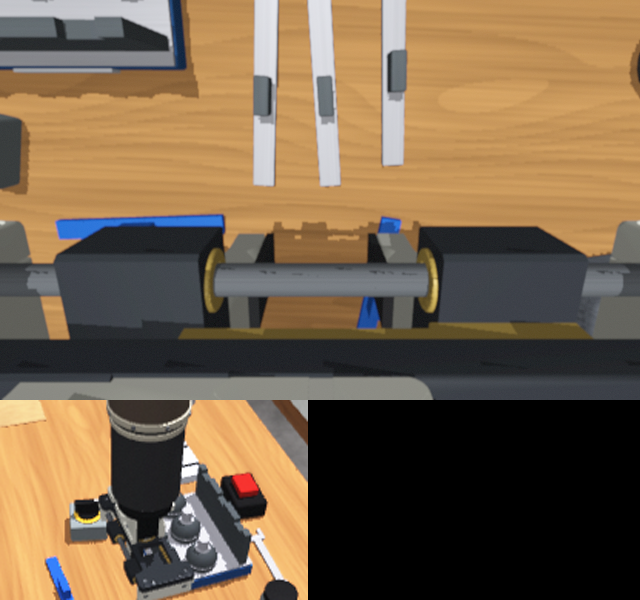

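The wrist view shows three grey bars running along x. Their grip blocks are at (262,96), (325,96) and (398,71), and their near ends at (264,185), (330,186) and (394,165).

```bash
python3 - <<'E'
from h import *
d,c=load("w6")
O=[(-100,12,10),(-100,-12,10),(0,0,38)]
for n,q,p in [("bar1",[(253,184),(275,185),(261.5,96)],[.49,-.26,0]),("bar2",[(319,187),(340,184),(325,96)],[.49,-.32,0]),("bar3",[(383,165),(404,164),(398.5,71)],[.52,-.39,0])]:
    print(n,fit(c,O,q,p))
for n,q in [("b1",(267,2)),("b2",(321,2)),("b3",(394,2))]: print(n,ray(c,q,.01))
E
```

```text
bar1 (array([ 0.4934, -0.2575, -1.199 ]), 0.58)
bar2 (array([ 0.4951, -0.3214,  5.7151]), 0.53)
bar3 (array([ 0.5222, -0.3936,  5.5209]), 0.31)
b1 [ 0.58524437 -0.25908212  0.01      ]
b2 [ 0.58732727 -0.31408535  0.01      ]
b3 [ 0.59014334 -0.38844961  0.01      ]
```

arm_command(travel=[[0.04,0.1,0],[0.1,0.2,0],[0.15,0.32,0],[0.19,0.43,0],[0.19,0.54,0],[0.19,0.54,0],[0.19,0.54,0]], delta_rot=[[0,0,0],[0,0,0],[0,0,0],[0,0,0],[0,0,0],[0,0,0],[0,0,0]])

```text
time_s: 24.05
tcp_pos: [0.5165, -0.049, 0.2749]
eef_rot: [-180.0, -0.0, 2.4]
contact_force: [0.1, -1.1, 0.2]
gripper_width: 0.0434
gripper_force: 0.0
```

```bash
python3 - <<'E'
from h import *
d=shot("wrist","w7"); print(d["st"]["tcp_pos"],d["st"]["eef_rot"])
c=cam(d,d["st"]); a=np.radians(2.24)
for sx in(-1,1):
  P=proj(c,[[.6103+.1*sx*np.cos(a)-y*np.sin(a),-.0483+.1*sx*np.sin(a)+y*np.cos(a),.1] for y in(-.13,.13)]); print(P.round())
crop("w7","w7b",150,0,490,240,2.35)
E
```

```text
[ 0.5165384  -0.0489597   0.27487703] [-1.79998373e+02 -2.70573724e-02  2.40661935e+00]
[[467. 187.]
 [179. 187.]]
[[496. -69.]
 [153. -70.]]
```

View pics/w7b.png

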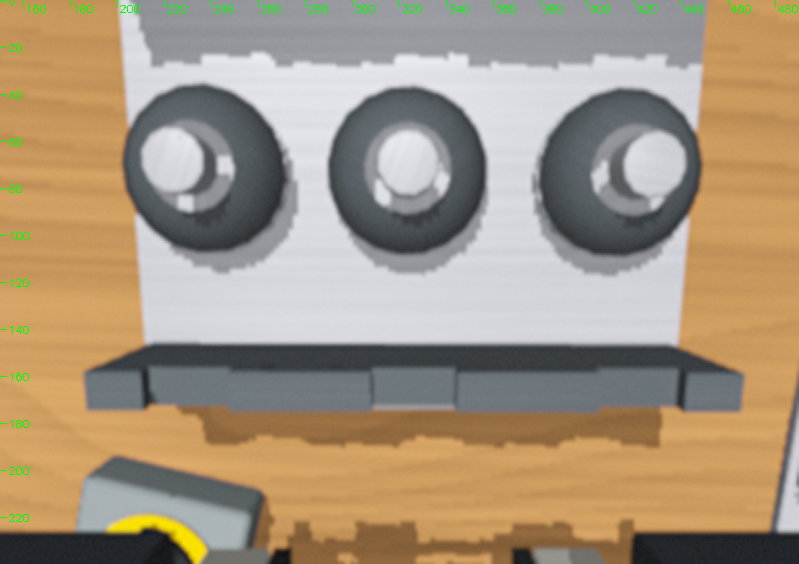

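The deck is clear: stub tops at crop (173,160), (407,161) and (655,164), and the near rail's notches at crop 144-232, 372-456 and 598-686. Fitting the pose.

```bash
python3 - <<'E'
from h import *
d,c=load("w7"); k=2.35
q=lambda L:[(150+u/k,v/k) for u,v in L]
O=[(-78,y,124) for y in(120,95,65,15,-15,-65,-95,-120)]
Q=q([(85,391),(144,391),(232,391),(372,391),(456,391),(598,391),(686,391),(743,391)])
O2=[(-71,120,124),(-85,120,124),(-71,-120,124),(-85,-120,124)]; Q2=q([(85,372),(85,410),(743,372),(743,410)])
p,e=fit(c,O+O2,Q+Q2,[.61,-.05,2]); print("rail",p,e)
p,e=fit(c,O[1:-1],Q[1:-1],[.61,-.05,2]); print("notches",p,e)
S=[(0,80,110),(0,0,110),(0,-80,110)]
print("stubs",fit(c,S,q([(173,160),(407,161),(655,164)]),[.61,-.05,2]))
for u,v in [(173,160),(407,161),(655,164)]: print(ray(c,q([(u,v)])[0],.110))
E
```

```text
rail [ 0.6112 -0.0502  2.3078] 3.1
notches [ 0.6115 -0.0503  2.3218] 0.58
stubs (array([ 0.6104, -0.0492,  1.9164]), 2.0)
[0.60757099 0.03229393 0.11      ]
[ 0.61049243 -0.04760264  0.11      ]
[ 0.61296638 -0.13242849  0.11      ]
```

arm_command(travel=[[-0.02,-0.1,0],[-0.046,-0.22,0],[-0.046,-0.33,-0.05],[-0.046,-0.417,-0.1],[-0.046,-0.417,-0.22],[-0.046,-0.417,-0.34],[-0.046,-0.417,-0.42],[-0.046,-0.417,-0.46],[-0.046,-0.417,-0.48],[-0.046,-0.417,-0.486],[-0.046,-0.417,-0.486]], delta_rot=[[0,0,0],[0,0,-0.039],[0,0,-0.039],[0,0,-0.039],[0,0,-0.039],[0,0,-0.039],[0,0,-0.039],[0,0,-0.039],[0,0,-0.039],[0,0,-0.039],[0,0,-0.039]])

```text
time_s: 25.48
tcp_pos: [0.49, -0.2595, 0.0304]
eef_rot: [-180.0, 0.3, -1.4]
contact_force: [-6.8, -2.2, -2.6]
gripper_width: 0.0438
gripper_force: 0.0
```

arm_command(travel=[[0,0,0],[0,0,0],[0,0,0],[0,0,0],[0,0,0],[0,0,0]], delta_rot=[[0,0,0],[0,0,0],[0,0,0],[0,0,0],[0,0,0],[0,0,0]], grip=0, newtons=45)

```text
time_s: 26.22
tcp_pos: [0.4898, -0.2593, 0.0304]
eef_rot: [-179.9, 0.3, -1.4]
contact_force: [-6.9, -0.5, -1.1]
gripper_width: 0.0158
gripper_force: 45.0
```

arm_command(travel=[[0,0,0.02],[0,0,0.06],[0,0,0.1],[0,0,0.14],[0,0,0.14],[0,0,0.14]], delta_rot=[[0,0,0],[0,0,0],[0,0,0],[0,0,0],[0,0,0],[0,0,0]])

```text
time_s: 26.98
tcp_pos: [0.4931, -0.2586, 0.101]
eef_rot: [-180.0, 0.0, -1.3]
contact_force: [-0.4, 0.5, -4.0]
gripper_width: 0.0158
gripper_force: 45.0
```

```bash
python3 - <<'E'
from h import *
d=shot("wrist","w8"); s=d["st"]; print(s["tcp_pos"],s["eef_rot"],s["contact_force"],s["moment"],s["joints"])
b=shot("side","s8")
x=np.zeros((600,640,3),np.uint8); x[:300,:480]=cv2.resize(cv2.imread("pics/w8.png"),(480,300)); x[300:]=cv2.resize(cv2.imread("pics/s8.png")[150:350,200:627],(640,300)); cv2.imwrite("pics/w8b.png",x)
E
```

```text
[ 0.49311155 -0.25863134  0.10096686] [-1.79974361e+02  2.51258570e-02 -1.31686610e+00] [-0.36250502  0.51552337 -3.99868172] [-0.01457247  0.04523547 -0.01815491] [-7.54355988e+00  1.74740352e+01 -2.49171789e+01 -3.08061650e-02
 -4.76365484e+01  9.62474518e+01]
```

View pics/w8b.png

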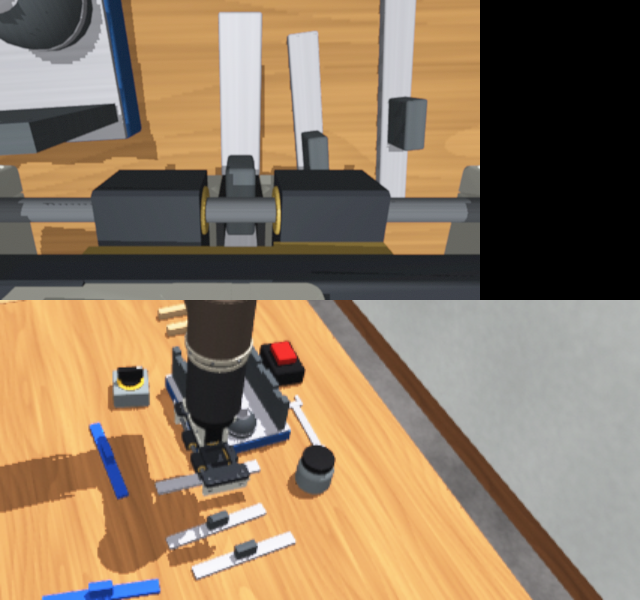

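The bar is held level and cleanly; both scraper handles stand at the rack. Measuring the bar's offset in the grip from its far end at wrist px (293..349,16).

```bash
python3 - <<'E'
from h import *
d,c=load("w8"); st=d["st"]; z=st["tcp_pos"][2]-.0304+.010
a=np.radians(st["eef_rot"][2]); R=np.array([[np.cos(a),np.sin(a)],[-np.sin(a),np.cos(a)]])
W=grey("w8",[.493+.07,-.2595,z],z)
print(((W-st["tcp_pos"][:2])@R.T).round(4))
for q in [(293.3,17),(349,18)]: print(((ray(c,q,z)[:2]-st["tcp_pos"][:2])@R.T).round(4))
E
```

```text
w8 pred px 318.0 99.0 bbox [  291    16    59   217 10958] 
corners [[0.5959, -0.2494], [0.5953, -0.273], [0.5017, -0.2726], [0.5023, -0.2451]] centre [ 0.5488 -0.26  ] sides mm [93.6 23.6 93.6 27.6]
[[ 0.1025  0.0116]
 [ 0.1025 -0.012 ]
 [ 0.0089 -0.0138]
 [ 0.0089  0.0138]]
[0.1021 0.0107]
[ 0.1017 -0.012 ]
```

arm_command(travel=[[0,0,0.1],[0,0.02,0.2],[0.04,0.1,0.22],[0.09,0.2,0.22],[0.15,0.3,0.22],[0.2,0.4,0.22],[0.225,0.5,0.22],[0.225,0.577,0.22],[0.225,0.577,0.15],[0.225,0.577,0.12],[0.225,0.577,0.12],[0.225,0.577,0.12]], delta_rot=[[0,0,0],[0,0,0],[0,0,0.01],[0,0,0.02],[0,0,0.04],[0,0,0.04],[0,0,0.04],[0,0,0.04],[0,0,0.04],[0,0,0.04],[0,0,0.04],[0,0,0.04]])

```text
time_s: 28.58
tcp_pos: [0.6069, 0.0296, 0.1624]
eef_rot: [180.0, -0.1, 2.3]
contact_force: [0.5, -0.6, -4.4]
gripper_width: 0.0159
gripper_force: 45.0
```

arm_command(travel=[[-0.002,0,-0.01],[-0.002,0,-0.018],[-0.002,0,-0.024],[-0.002,0,-0.03],[-0.002,0,-0.034],[-0.002,0,-0.037],[-0.002,0,-0.037]], delta_rot=[[0,0,0],[0,0,0],[0,0,0],[0,0,0],[0,0,0],[0,0,0],[0,0,0]])

```text
time_s: 29.45
tcp_pos: [0.6053, 0.0301, 0.1444]
eef_rot: [180.0, -0.0, 2.4]
contact_force: [-3.9, 0.8, 6.3]
gripper_width: 0.0159
gripper_force: 45.0
```

Seated at exactly the expected height. Releasing, then above bar2.

arm_command(travel=[[0,0,0],[0,0,0],[0,0,0],[0,0,0],[0,0,0.06],[0,0,0.13],[-0.02,-0.1,0.15],[-0.06,-0.2,0.15],[-0.1,-0.3,0.15],[-0.14,-0.4,0.15],[-0.18,-0.5,0.15],[-0.22,-0.6,0.15],[-0.22,-0.703,0.15],[-0.22,-0.703,0.15],[-0.22,-0.703,0.15]], delta_rot=[[0,0,0],[0,0,0],[0,0,0],[0,0,0],[0,0,0],[0,0,0],[0,0,0],[0,0,0],[0,0,0],[0,0,0],[0,0,0.03],[0,0,0.03],[0,0,0.03],[0,0,0.03],[0,0,0.03]], grip=0.5)

```text
time_s: 31.32
tcp_pos: [0.495, -0.3215, 0.2177]
eef_rot: [-180.0, 0.0, 5.0]
contact_force: [0.6, -0.8, -0.8]
gripper_width: 0.0436
gripper_force: 0.0
```

```bash
cat >> h.py <<'E'
def bar(tag,p):
    """refine a bench bar: far half (grey) end and axis -> centre, yaw; block (dark) centroid"""
    a=np.radians(p[2]); W=grey(tag,[p[0]+.06*np.cos(a),p[1]+.06*np.sin(a),.01],.01)
    i=np.argsort(-W[:,0]); far=W[i[:2]].mean(0); near=W[i[2:]].mean(0); u=(far-near)/np.linalg.norm(far-near)
    print("yaw",np.degrees(np.arctan2(u[1],u[0])).round(2),"centre",(far-.1*u).round(4),"halfw",np.linalg.norm(far-near).round(4))
    d,c=load(tag); hsv=cv2.cvtColor(d["img"],cv2.COLOR_RGB2HSV)
    m=((hsv[...,2]<130)&(hsv[...,1]<90)).astype(np.uint8); q=proj(c,[[*p[:2],.038]])[0].astype(int)
    n,l,s,ce=cv2.connectedComponentsWithStats(m); k=l[q[1],q[0]]; print("block",k,s[k],ce[k].round(1),ray(c,ce[k],.034).round(4))
E
python3 - <<'E'
from h import *
d=shot("wrist","w9"); print(d["st"]["tcp_pos"],d["st"]["eef_rot"])
bar("w9",[.4951,-.3214,5])
E
```

```text
[ 0.49495479 -0.3215499   0.21773157] [-1.79980748e+02  2.69376135e-02  4.98885967e+00]
w9 pred px 320.0 110.0 bbox [ 305   65   29  198 4769] 
corners [[0.5934, -0.2989], [0.5959, -0.3227], [0.4007, -0.3451], [0.3977, -0.3176]] centre [ 0.4969 -0.3211] sides mm [196.6  23.9 196.5  27.7]
yaw 5.99 centre [ 0.4952 -0.3213] halfw 0.1965
block 26 [312 154  18  46 738] [320.4 176.4] [ 0.4963 -0.3216  0.034 ]
```

arm_command(travel=[[0,0,-0.1],[0,0,-0.2],[0,0,-0.28],[0,0,-0.33],[0,0,-0.355],[0,0,-0.363],[0,0,-0.363]], delta_rot=[[0,0,0.009],[0,0,0.009],[0,0,0.009],[0,0,0.009],[0,0,0.009],[0,0,0.009],[0,0,0.009]])

```text
time_s: 32.25
tcp_pos: [0.4959, -0.3213, 0.0374]
eef_rot: [180.0, -0.1, 5.9]
contact_force: [-0.1, 0.1, -0.3]
gripper_width: 0.044
gripper_force: 0.0
```

arm_command(travel=[[0,0,0],[0,0,0],[0,0,0],[0,0,0],[0,0,0],[0,0,0]], delta_rot=[[0,0,0],[0,0,0],[0,0,0],[0,0,0],[0,0,0],[0,0,0]], grip=0)

```text
time_s: 33.0
tcp_pos: [0.4953, -0.3214, 0.0368]
eef_rot: [180.0, -0.0, 5.9]
contact_force: [-0.8, 1.5, 4.7]
gripper_width: 0.0155
gripper_force: 45.0
```

arm_command(travel=[[0,0,0.02],[0,0,0.06],[0,0,0.1],[0,0,0.14],[0,0,0.14],[0,0,0.14]], delta_rot=[[0,0,0],[0,0,0],[0,0,0],[0,0,0],[0,0,0],[0,0,0]])

```text
time_s: 33.75
tcp_pos: [0.4946, -0.3211, 0.1058]
eef_rot: [-180.0, 0.1, 5.8]
contact_force: [0.4, 0.4, -4.1]
gripper_width: 0.0157
gripper_force: 45.0
```

```bash
cat >> h.py <<'E'
def held(tag,h):
    d=shot("wrist",tag); st=d["st"]; z=st["tcp_pos"][2]-h+.010
    a=np.radians(st["eef_rot"][2]); R=np.array([[np.cos(a),np.sin(a)],[-np.sin(a),np.cos(a)]])
    W=grey(tag,[*(st["tcp_pos"][:2]+R.T@[.07,0]),z],z); print(st["tcp_pos"],st["eef_rot"],"in tool:",((W-st["tcp_pos"][:2])@R.T).round(4).tolist())
E
python3 -c "
from h import *
held('w10',.036)"
```

```text
w10 pred px 320.0 99.0 bbox [ 292   28   56  205 9890] 
corners [[0.5918, -0.2993], [0.5942, -0.3226], [0.5026, -0.3336], [0.4999, -0.3067]] centre [ 0.5471 -0.3156] sides mm [92.2 23.4 92.2 27. ]
[ 0.49460571 -0.32113421  0.10575523] [-1.79957631e+02  5.06454870e-02  5.84007089e+00] in tool: [[0.099, 0.0118], [0.0989, -0.0116], [0.0067, -0.0132], [0.0067, 0.0138]]
```

arm_command(travel=[[0,0,0.1],[0,0.02,0.21],[0.04,0.1,0.23],[0.09,0.2,0.23],[0.15,0.3,0.23],[0.2,0.4,0.23],[0.235,0.5,0.23],[0.235,0.542,0.2],[0.235,0.542,0.15],[0.235,0.542,0.125],[0.235,0.542,0.125],[0.235,0.542,0.125]], delta_rot=[[0,0,0],[0,0,0],[0,0,-0.01],[0,0,-0.02],[0,0,-0.039],[0,0,-0.039],[0,0,-0.039],[0,0,-0.039],[0,0,-0.039],[0,0,-0.039],[0,0,-0.039],[0,0,-0.039]])

```text
time_s: 35.3
tcp_pos: [0.6131, -0.051, 0.1697]
eef_rot: [180.0, -0.0, 2.3]
contact_force: [0.2, -0.7, -4.2]
gripper_width: 0.016
gripper_force: 45.0
```

arm_command(travel=[[-0.002,0.001,-0.01],[-0.002,0.001,-0.018],[-0.002,0.001,-0.024],[-0.002,0.001,-0.03],[-0.002,0.001,-0.034],[-0.002,0.001,-0.038],[-0.002,0.001,-0.038]], delta_rot=[[0,0,0],[0,0,0],[0,0,0],[0,0,0],[0,0,0],[0,0,0],[0,0,0]])

```text
time_s: 36.17
tcp_pos: [0.6117, -0.0499, 0.1508]
eef_rot: [180.0, -0.0, 2.4]
contact_force: [-2.4, -0.4, 4.8]
gripper_width: 0.0154
gripper_force: 45.0
```

arm_command(travel=[[0,0,0],[0,0,0],[0,0,0],[0,0,0],[0,0,0.06],[0,0,0.13],[-0.02,-0.1,0.14],[-0.06,-0.2,0.14],[-0.1,-0.3,0.14],[-0.14,-0.4,0.14],[-0.179,-0.5,0.14],[-0.179,-0.6,0.14],[-0.179,-0.687,0.14],[-0.179,-0.687,0.14],[-0.179,-0.687,0.14]], delta_rot=[[0,0,0],[0,0,0],[0,0,0],[0,0,0],[0,0,0],[0,0,0],[0,0,0],[0,0,0],[0,0,0],[0,0,0],[0,0,0.03],[0,0,0.03],[0,0,0.03],[0,0,0.03],[0,0,0.03]], grip=0.5)

```text
time_s: 38.05
tcp_pos: [0.522, -0.3934, 0.2196]
eef_rot: [-180.0, 0.0, 5.0]
contact_force: [0.3, -0.2, -0.2]
gripper_width: 0.0434
gripper_force: 0.0
```

```bash
python3 - <<'E'
from h import *
d=shot("wrist","w11"); print(d["st"]["tcp_pos"],d["st"]["eef_rot"])
bar("w11",[.5222,-.3936,5])
E
```

```text
[ 0.52196918 -0.39338246  0.21964918] [-1.79974494e+02  2.94074806e-02  5.00417464e+00]
w11 pred px 320.0 110.0 bbox [ 308   65   27  198 4746] 
corners [[0.621, -0.3735], [0.623, -0.3974], [0.4267, -0.4162], [0.4243, -0.3887]] centre [ 0.5238 -0.3939] sides mm [197.2  23.9 197.3  27.6]
yaw 4.94 centre [ 0.5224 -0.3941] halfw 0.1972
block 4 [313 154  17  46 740] [320.8 176.1] [ 0.5232 -0.3938  0.034 ]
```

z 0.2196 → 0.036 means dz -0.367.

arm_command(travel=[[0.001,-0.001,-0.1],[0.001,-0.001,-0.2],[0.001,-0.001,-0.28],[0.001,-0.001,-0.33],[0.001,-0.001,-0.36],[0.001,-0.001,-0.367],[0.001,-0.001,-0.367]], delta_rot=[[0,0,0],[0,0,0],[0,0,0],[0,0,0],[0,0,0],[0,0,0],[0,0,0]])

```text
time_s: 38.98
tcp_pos: [0.5234, -0.3939, 0.0375]
eef_rot: [180.0, -0.1, 5.1]
contact_force: [-0.3, 0.3, 0.8]
gripper_width: 0.0438
gripper_force: 0.0
```

arm_command(travel=[[0,0,0],[0,0,0],[0,0,0],[0,0,0],[0,0,0],[0,0,0]], delta_rot=[[0,0,0],[0,0,0],[0,0,0],[0,0,0],[0,0,0],[0,0,0]], grip=0)

```text
time_s: 39.72
tcp_pos: [0.5228, -0.3939, 0.0369]
eef_rot: [180.0, -0.0, 5.1]
contact_force: [-0.5, 1.8, 4.9]
gripper_width: 0.0154
gripper_force: 45.0
```

arm_command(travel=[[0,0,0.02],[0,0,0.06],[0,0,0.1],[0,0,0.14],[0,0,0.14],[0,0,0.14]], delta_rot=[[0,0,0],[0,0,0],[0,0,0],[0,0,0],[0,0,0],[0,0,0]])

```text
time_s: 40.48
tcp_pos: [0.522, -0.3935, 0.1055]
eef_rot: [-179.9, 0.1, 5.0]
contact_force: [0.2, 0.9, -4.7]
gripper_width: 0.0159
gripper_force: 45.0
```

```bash
python3 -c "
from h import *
held('w12',.036)"
```

```text
w12 pred px 320.0 99.0 bbox [ 293   28   56  205 9911] 
corners [[0.5276, -0.3796], [0.6196, -0.3735], [0.6216, -0.3968], [0.5299, -0.4066]] centre [ 0.5747 -0.3891] sides mm [27.  92.2 23.4 92.2]
[ 0.52204833 -0.39351176  0.10547531] [-1.79935194e+02  6.38194271e-02  5.02102746e+00] in tool: [[0.0067, 0.0133], [0.0989, 0.0114], [0.0989, -0.012], [0.0067, -0.0137]]
```

arm_command(travel=[[0,0,0.1],[0,0.02,0.21],[0.03,0.1,0.23],[0.07,0.2,0.23],[0.11,0.3,0.23],[0.15,0.4,0.23],[0.186,0.5,0.23],[0.186,0.527,0.2],[0.186,0.527,0.15],[0.186,0.527,0.125],[0.186,0.527,0.125],[0.186,0.527,0.125]], delta_rot=[[0,0,0],[0,0,0],[0,0,-0.01],[0,0,-0.02],[0,0,-0.03],[0,0,-0.03],[0,0,-0.03],[0,0,-0.03],[0,0,-0.03],[0,0,-0.03],[0,0,-0.03],[0,0,-0.03]])

```text
time_s: 42.02
tcp_pos: [0.6161, -0.131, 0.1697]
eef_rot: [180.0, -0.1, 2.3]
contact_force: [-1.1, -0.0, -4.8]
gripper_width: 0.0155
gripper_force: 45.0
```

arm_command(travel=[[-0.002,0.001,-0.01],[-0.002,0.001,-0.018],[-0.002,0.001,-0.024],[-0.002,0.001,-0.03],[-0.002,0.001,-0.034],[-0.002,0.001,-0.038],[-0.002,0.001,-0.038]], delta_rot=[[0,0,0],[0,0,0],[0,0,0],[0,0,0],[0,0,0],[0,0,0],[0,0,0]])

```text
time_s: 42.9
tcp_pos: [0.6148, -0.1299, 0.1509]
eef_rot: [180.0, -0.0, 2.4]
contact_force: [-3.4, 1.2, 2.9]
gripper_width: 0.0156
gripper_force: 45.0
```

arm_command(travel=[[0,0,0],[0,0,0],[0,0,0],[0,0,0],[0,0,0.06],[0,0,0.14],[0,0,0.24],[-0.1,0.1,0.3],[-0.2,0.2,0.36],[-0.23,0.3,0.36],[-0.23,0.42,0.36],[-0.23,0.42,0.36],[-0.23,0.42,0.36]], delta_rot=[[0,0,0],[0,0,0],[0,0,0],[0,0,0],[0,0,0],[0,0,0],[0,0,0],[0,0,0],[0,0,0],[0,0,0],[0,0,0],[0,0,0],[0,0,0]], grip=0.5)

```text
time_s: 44.52
tcp_pos: [0.4997, 0.0806, 0.33]
eef_rot: [180.0, 0.0, 2.5]
contact_force: [-0.5, -0.1, -0.8]
gripper_width: 0.0439
gripper_force: 0.0
```

```bash
python3 - <<'E'
from h import *
d=shot("wrist","w13"); print(d["st"]["tcp_pos"],d["st"]["eef_rot"],d["st"]["gripper_width"])
cv2.imwrite("pics/w13b.png",cv2.resize(cv2.imread("pics/w13.png")[:300,:],(800,375),interpolation=cv2.INTER_CUBIC))
E
```

```text
[0.49966044 0.08064295 0.33004965] [1.79993850e+02 6.98856490e-04 2.45926444e+00] 0.04385989856917156
```

View pics/w13b.png

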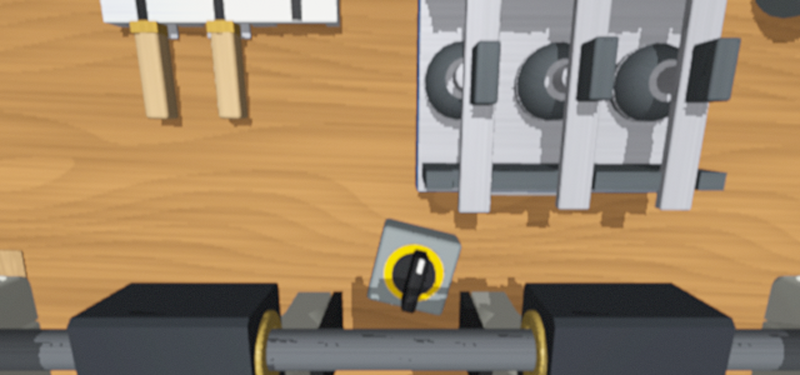

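All three bars lie in their notches over the joints (ends at the near rail (475,210), (575,208), (676,208)). Both handles sit against the rack front at (145,25) and (221,25), and the isolator's white end points to +x, i.e. off. Now turning it on.

arm_command(travel=[[-0.1,-0.02,0],[-0.144,-0.031,-0.08],[-0.144,-0.031,-0.18],[-0.144,-0.031,-0.28],[-0.144,-0.031,-0.37],[-0.144,-0.031,-0.44],[-0.144,-0.031,-0.48],[-0.144,-0.031,-0.499],[-0.144,-0.031,-0.499]], delta_rot=[[0,0,-0.08],[0,0,-0.161],[0,0,-0.161],[0,0,-0.161],[0,0,-0.161],[0,0,-0.161],[0,0,-0.161],[0,0,-0.161],[0,0,-0.161]])

```text
time_s: 45.7
tcp_pos: [0.4278, 0.0637, 0.0803]
eef_rot: [179.9, 0.0, -12.2]
contact_force: [-0.6, -0.1, 0.3]
gripper_width: 0.0436
gripper_force: 0.0
```

arm_command(travel=[[0,0,0],[0,0,0],[0,0,0],[0,0,0],[0,0,0],[0,0,0]], delta_rot=[[0,0,0],[0,0,0],[0,0,0],[0,0,0],[0,0,0],[0,0,0]], grip=0, newtons=25)

```text
time_s: 46.45
tcp_pos: [0.428, 0.0649, 0.0809]
eef_rot: [-180.0, -0.0, -12.1]
contact_force: [-2.4, 2.7, 6.4]
gripper_width: 0.014
gripper_force: 25.0
```

arm_command(travel=[[0,0,0],[0,0,0],[0,0,0],[0,0,0],[0,0,0],[0,0,0],[0,0,0],[0,0,0],[0,0,0],[0,0,0],[0,0,0],[0,0,0],[0,0,0],[0,0,0],[0,0,0]], delta_rot=[[0,0,-0.08],[0,0,-0.16],[0,0,-0.24],[0,0,-0.32],[0,0,-0.4],[0,0,-0.48],[0,0,-0.56],[0,0,-0.64],[0,0,-0.72],[0,0,-0.8],[0,0,-0.88],[0,0,-0.94],[0,0,-0.98],[0,0,-1],[0,0,-1]])

```text
time_s: 48.32
tcp_pos: [0.4276, 0.0646, 0.0809]
eef_rot: [180.0, -0.0, -102.1]
contact_force: [-4.0, 1.8, 8.4]
gripper_width: 0.0143
gripper_force: 25.0
```

arm_command(travel=[[0,0,0],[0,0,0],[0,0,0]], delta_rot=[[0,0,-0.015],[0,0,-0.03],[0,0,-0.03]])

```text
time_s: 48.7
tcp_pos: [0.4276, 0.0646, 0.0809]
eef_rot: [180.0, -0.0, -104.8]
contact_force: [-3.9, 0.9, 8.5]
gripper_width: 0.0143
gripper_force: 25.9
```

```bash
python3 -c "
from plant import r
s=r.get_state();print(s['eef_rot'],s['moment'],s['contact_force'],s['gripper_force'])"
```

```text
[ 1.79995786e+02 -2.46458281e-02 -1.04771917e+02] [0.59178761 1.44626727 0.66084344] [-3.91312647  0.86045922  8.48702778] 25.867070853710175
```

At the ON stop (moment 0.66 N·m). Releasing and retreating.

arm_command(travel=[[0,0,0],[0,0,0],[0,0,0],[0,0,0],[0,0,0.1],[0,0,0.2],[0,0,0.3],[0,0.1,0.4],[0,0.16,0.42],[0,0.16,0.42],[0,0.16,0.42]], delta_rot=[[0,0,0],[0,0,0],[0,0,0],[0,0,0],[0,0,0],[0,0,0],[0,0,0],[0,0,0],[0,0,0],[0,0,0],[0,0,0]], grip=0.5)

```text
time_s: 50.08
tcp_pos: [0.4273, 0.1443, 0.2899]
eef_rot: [180.0, -0.0, -104.8]
contact_force: [-0.1, -0.9, -0.3]
gripper_width: 0.0438
gripper_force: 0.0
```

```bash
python3 - <<'E'
from h import *
d=shot("wrist","w14"); s=shot("scene","c14"); print(d["st"]["tcp_pos"],d["st"]["gripper_width"],d["st"]["contact_force"])
x=np.zeros((600,640,3),np.uint8); x[:300]=cv2.imread("pics/w14.png")[:300]; x[300:]=cv2.resize(cv2.imread("pics/c14.png")[150:305,160:490],(640,300),interpolation=cv2.INTER_CUBIC); cv2.imwrite("pics/w14b.png",x)
E
```

```text
[0.42725204 0.14427655 0.28993538] 0.043778846009812224 [-0.13992699 -0.86977214 -0.27399612]
```

View pics/w14b.png

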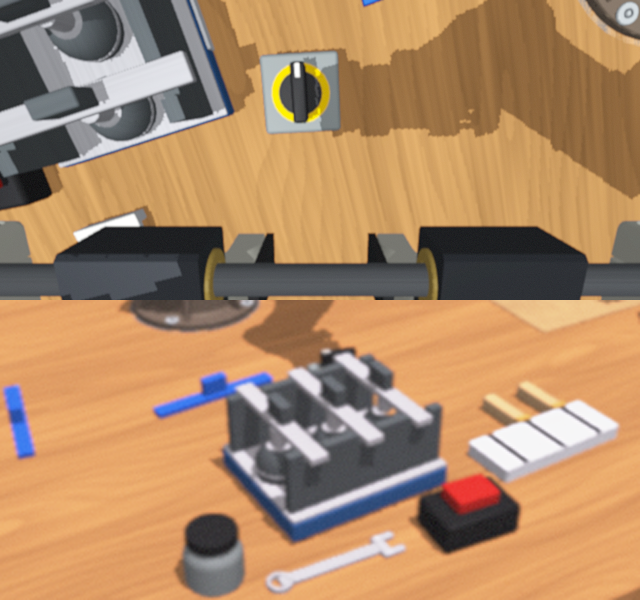

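The handle stands parallel to the housing edges at (298,92) with its white end at the ON side. The bars are flat across both rails and the scrapers are home. Handing in.

```bash
python3 -c "
from plant import close_job
print(close_job())"
```

```text
the job is handed in; nothing more can be done
None
```

I turned the isolator off, seated three bars over the three CV joints, slid both scrapers fully home in the rack, turned the isolator back on to its stop and handed in the job at about 50 s of the 210 s; the judge returned no result.

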